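# Index the glue guide to the blue stop

## Robot

A 7-joint arm with a two-finger parallel gripper is mounted at the origin on the work surface. World frame = base frame: x ahead of the robot, y to its left, z up, the work surface at z = 0. Lengths are in m, angles in rad, forces in N, time in s.
With the tool pointing down it reaches from about 0.4 to 0.85 m from the base axis. Payload 10.4 kg.
Tool frame: the origin (TCP) lies at the very end of the fingers, on their centre line; the grasp point (between the pads) lies 19 mm behind it; z points along the fingers, y is the direction in which the jaws open and shut (so a half turn about z gives the same grasp; the last joint's range is limited). The gripper opens to 87 mm and grips with 3 to 60 N. Pads are 19 mm wide; open, the fingers measure 117 mm over their backs; the gripper's body (75 mm by 190 mm) begins 51 mm behind the grasp point.
Start: joints at [1.108, 0.332, -0.065, 1.46, 0.022, 1.35, -0.088], TCP at [0.266, -0.566, 0.223] pointing down, gripper open.
Joint ranges: [-2.6, 2.6], [-0.5, 2.12], [-1.47, 1.34], [0.16, 2.42], [-1.27, 4.41], [0.06, 2.06], [-2.6, 2.6]. Speed limits (rad/s): [2.22, 2.22, 2.79, 2.79, 3.14, 3.14, 3.14].

## Interface

Orientations are given as a unit quaternion [x, y, z, w].
In Python, from bench import read_state, camera, close_job gives the robot as it stands.
- The arm moves only by the shell command python3 -m inch 'ROWS' [OPENING] [FORCE]. ROWS is JSON, a list of rows, each a list of 6 numbers: the shift along the tool's x, y, z as a fraction of full scale, then the turn, a rotation vector about the tool's x, y, z as a fraction of full scale. In form: [[tx, ty, tz, ax, ay, az], ...]. A call has 1 to 5 rows; each row shifts and turns the commanded pose from where the row before left it, along the tool's axes as they then stand; what a row does not reach is not made up. Full scale, the value 1, is 0.04 m for a shift and 120 degrees for a turn. A row lasts 1/8 s, in which the tool goes at most 62.5 mm and 10.7 degrees, less where a joint would pass 70% of its speed; a pose out of reach is approached as far as the arm can. A call with a number of a shift or a turn outside -1 to 1 is refused whole. A call with a gripper value outside its range is refused whole. OPENING is the opening, from -1 (shut) to 1 (fully open), so that 0 is half open, set as the call begins (- or left out, the last holds). The fingers move at their own pace and stop on an object; FORCE is the grip in N (left out, the last holds). Time passes only in rows, so rows that do not move let the fingers close. It gives the time, the measured TCP pose, the force and the opening at its end, in the units of the state.
- read_state(): the state, without advancing time (a new reading comes with each control period).
- camera(name): name is "scene" or "side" or "wrist"; returns a dict with "img" (384x512x3 uint8, red, green, blue), "depth" (384x512 float32, m along the optical axis (not along the pixel's ray), 0 where there is no reading), "fx", "fy", "cx", "cy" (pixels), "position" and "orientation" of the camera in the world; the wrist camera has in their place "tool_from_camera" (4x4, takes a point from camera to tool coordinates, whose origin is the TCP and whose axes are the flange's). Camera axes: x right, y down, z forward; pixel columns grow to the right and rows downward; lengths in m; the calibration is good to about 2 mm. A picture is of the moment at which its call begins: read the wrist's pose just before it.
- close_job(): hands the job in, once; it reports no verdict.
The state is a dict: "time": time; "joint_positions": joint angles; "joint_vel": joint speeds; "joint_torque": joint torques, N m; "ee_pos": TCP position; "eef_rot": TCP orientation; "ft_force": force on the tool from outside, world axes, zero at the start; "torque": the same for the moment, N m; "width": finger opening in m.
Only numpy, scipy, OpenCV 4.12 (cv2) and the standard library are available. Lean on these libraries where they do the work, as an engineer would, in place of code of your own. Each camera call takes 0.05 s, during which the arm holds its last target.

## Task

On the cell-gluing jig, press down the red pad in the middle of the grey slide with your fingertips to free its friction brake and, keeping the pad pressed, push the slide along its rail until it rests against the blue stop; then let go so that the pad springs up and the brake holds. Do not shove the slide while its brake is on, do not pinch it, and leave the cells, tape, syringe and other loose things where they are.

Things in the scene. Friction and masses are not known exactly. Their poses are not given: they have to be found in the camera images.
- slide_mid (a point): Centre of the raised red pad's top face on the grey slide, 55 mm above the table (fixed to the slide, does not sink with the pad). y along the rail, z up. The slide is 72 mm across the rail (x), 84 mm along it (y). Low side bars, 6 mm thick, tops 52.5 mm above the table, flank the pad at x = +-33 mm.
- slide_cheek (a point): Middle of the top edge of the +y cheek. Two grey cheeks stand at the slide's ends, 36 mm either side of slide_mid along y: each 12 mm thick (y), 72 mm wide (x), tops 74.5 mm above the table, with a 60 mm gap between them for the fingertips. A fingertip standing on the pad carries the slide along by bearing on a cheek's inner face.
- slide_guide (a point): Centre of the small brass ring (glue guide, 28 mm across) on a thin arm fixed to the slide, 97 mm to +x of slide_mid over the black cell tray, no higher than 54 mm above the table. Moves with the slide; not to be used as a handle.
- pad (a joint): Red spring pad, 56 mm (x) by 54 mm (y), between the cheeks: 0 m raised with the brake on, 0.008 m fully down. The brake is free once it is pressed more than about 1 mm; it must be kept pressed more than 2 mm while the slide moves. It takes about 8 N to start and 11 N fully down, and springs back by itself.
- slide (a joint): Position of the slide along the rail in m, growing to the jig's +y, 0 at mid-rail. With the brake on it holds against roughly 8 to 13 N; with the pad pressed it slides with about 1 N and stays where left.
- stop_blue_mid (a point): Centre of the blue stop block clamped across the rail, at one end or the other of the slide's path: 66 mm (x) by 24 mm along the rail (y) by 32 mm tall, its top 66.5 mm above the table (a dark screw head 8 mm higher). Rigid. The slide rests against it when slide_mid is 54 mm from this point, along the rail.
- stop_yellow_mid (a point): Centre of the yellow stop block, of the same size, at the rail's other end; not the one wanted.
- jig: Fixed gluing jig: aluminium base plate 205 mm by 460 mm by 12 mm with the steel rail, 60 mm wide and 34 mm high over the table, along its y axis. Origin at table level under the rail's middle, z up; a black tray for cells lies at its x = 64 to 142 mm, with its walls 28 mm above the table.
- cell_a: Loose steel battery cell lying in the tray along the jig's x, 21 mm diameter, 69 mm long; origin at its underside. Leave it alone.
- cell_b: Another such cell in the tray. Leave it alone.
- cell_c: Another such cell in the tray. Leave it alone.
- cell_d: Loose steel cell standing on the table on the robot's side of the jig, 21 mm diameter, 70 mm tall; origin at its underside. Leave it alone.
- tape_roll: Roll of blue tape lying flat, 104 mm across, 48 mm high; origin at its underside. Leave it alone.
- syringe: Glue syringe lying along its x axis, about 210 mm long, 25 mm high; origin at its underside. Leave it alone.
- dish: Blue dish 120 mm across, 22 mm high; origin at its underside. Leave it alone.
- driver: Screwdriver 170 mm long lying along its x axis; origin at its underside. Leave it alone.

How it is judged:
On the way, in this order (a step that is already met when the one before it is completed fails the run):
1. the pad is pressed down while the slide is still away from the blue stop (value of joint pad above 0.002 m and horizontal distance between slide_mid and stop_blue_mid above 0.07 m), for 0.1 s.
2. the slide is pushed up to the blue stop, the pad still pressed (horizontal distance between slide_mid and stop_blue_mid below 0.057 m and value of joint pad above 0.002 m), for 0.1 s.
At the end, for the whole second after the job is handed in: The slide rests against the blue stop (within 3 mm), at rest, and the red pad has sprung up (within 1.5 mm), so the brake holds (horizontal distance between slide_mid and stop_blue_mid below 0.057 m and value of joint pad below 0.0015 m and velocity of joint slide between -0.005 and 0.005 m/s); the robot touches nothing.
It fails at once if the slide is shoved along (faster than 60 mm/s, or at all under a push of over 7 N before it is at the blue stop) while its pad is pressed less than 2 mm (value of joint pad below 0.002 m and (velocity of joint slide above 0.06 m/s or velocity of joint slide below -0.06 m/s or ((velocity of joint slide above 0.003 m/s or velocity of joint slide below -0.003 m/s) and horizontal distance between slide_mid and stop_blue_mid above 0.058 m and (contact force between the fingers and slide_c0 above 7 N or contact force between the fingers and slide_c1 above 7 N or contact force between the fingers and slide_c2 above 7 N or contact force between the fingers and slide_c3 above 7 N or contact force between the fingers and slide_c4 above 7 N or contact force between the fingers and slide_c5 above 7 N or contact force between the fingers and slide_c6 above 7 N or contact force between the fingers and slide_c7 above 7 N or contact force between the fingers and slide_c8 above 7 N)))).
It fails at once if an end cheek or the slide's two side bars are pinched ((contact force between the fingers and slide_c0 above 1.5 N and contact force between the fingers and slide_c1 above 1.5 N) or (contact force between the fingers and slide_c2 above 1.5 N and contact force between the fingers and slide_c3 above 1.5 N) or (contact force between the fingers and slide_c4 above 1.5 N and contact force between the fingers and slide_c5 above 1.5 N and value of joint pad below 0.002 m)).
It fails at once if a loose bystander is moved or lifted by more than 15 mm (distance of any of cell_a, cell_b, cell_c, cell_d, tape_roll, syringe, dish, driver from where it was at the start of the episode above 0.015 m).
It also fails if it takes over 35 s, if anything falls off the work surface, if the arm or the gripper's body presses on something with over 40 N, if the wrist force passes 120 N, or if a joint passes its speed limit or range.

## Working session

There is one attempt and no reset: what is moved stays moved. The work goes in short steps, Python scripts to look and compute and a shell command to move; the robot and the scene stay as the last step left them, time stands still between calls to the robot, and variables do not carry over. Pictures are saved under pics/ and viewed, and the job is handed in when it is done.

```bash
mkdir -p pics; ls; python3 - <<'E'
from bench import read_state, camera
import cv2
s=read_state();print(s)
for n in("scene","side","wrist"):
    c=camera(n);cv2.imwrite(f"pics/{n}0.png",c["img"][:,:,::-1]);print(n,{k:v for k,v in c.items() if k not in("img","depth")})
E
```

```text
pics
{'time': 0.0, 'joint_positions': array([ 1.10840968,  0.33290201, -0.06469526,  1.46095198,  0.02163102,
        1.34991614, -0.08851593]), 'joint_vel': array([-0.00067498,  0.00051891,  0.00019247, -0.00160149,  0.0020117 ,
       -0.0024895 , -0.00044176]), 'joint_torque': array([ 2.01683411e-03, -6.23262763e+01,  2.55639211e-02, -3.89906287e+01,
       -6.14791922e-02,  3.96153645e-02,  1.83358375e-04]), 'ee_pos': array([ 0.26590319, -0.56517415,  0.22173004]), 'eef_rot': array([ 9.75919624e-01,  2.18129181e-01, -2.10432400e-04, -7.09993918e-04]), 'ft_force': array([ 0.86834476, -0.05081634, -0.17093782]), 'torque': array([0.03254692, 0.01846133, 0.02424662]), 'width': 0.08701890056473237}
scene {'fx': 432.65926543239163, 'fy': 432.65926543239163, 'cx': 259.4590075006211, 'cy': 187.37655006630135, 'position': array([1.14004283, 0.47059365, 1.00275759]), 'orientation': array([ 0.41095426,  0.84662182, -0.30033267, -0.15539746])}
side {'fx': 393.8238015867357, 'fy': 393.8238015867357, 'cx': 261.91530217784276, 'cy': 191.97259759633116, 'position': array([0.16860837, 0.74128624, 0.84146797]), 'orientation': array([-0.20291259,  0.89528009, -0.38460304,  0.09685324])}
wrist {'fx': 265.4708804762683, 'fy': 265.4708804762683, 'cx': 258.0720835283702, 'cy': 190.86902783939104, 'tool_from_camera': array([[-1.20889951e-03, -9.57919150e-01, -2.87035607e-01,
         7.94711877e-02],
       [ 9.99999264e-01, -1.12745881e-03, -4.49018276e-04,
         1.45317991e-03],
       [ 1.06502382e-04, -2.87035939e-01,  9.57919808e-01,
        -1.64031222e-01],
       [ 0.00000000e+00,  0.00000000e+00,  0.00000000e+00,
         1.00000000e+00]])}
```

View pics/scene0.png

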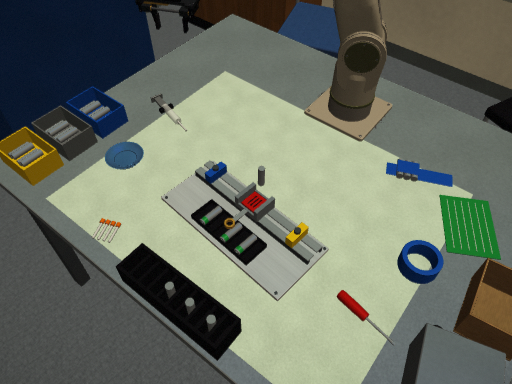

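View pics/side0.png

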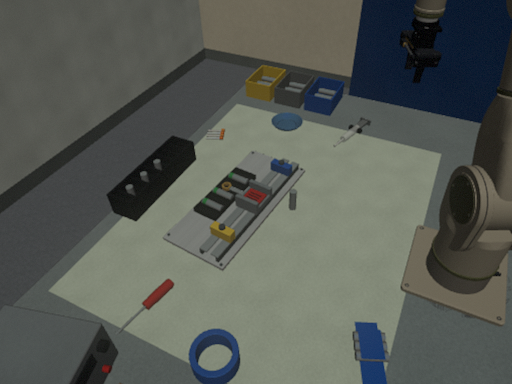

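View pics/wrist0.png

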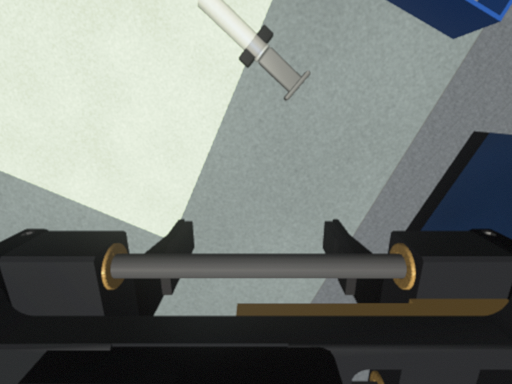

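The scene view shows the blue stop near (215,172), red pad (256,203), yellow stop (297,235), and the standing cell at (262,175), on the robot's side. In the side view they are at (282,167), (256,197), (222,231) and (293,200). Next I locate them from colour masks.

```bash
cat > h.py <<'E'
import numpy as np, cv2
from scipy.spatial.transform import Rotation as R
from bench import read_state, camera
def ray(c,u,v):
    d=R.from_quat(c["orientation"]).apply([(u-c["cx"])/c["fx"],(v-c["cy"])/c["fy"],1]);return np.array(c["position"]),d
def plane(c,u,v,z):
    p,d=ray(c,u,v);return p+d*(z-p[2])/d[2]
def cloud(c):
    v,u=np.mgrid[:384,:512];D=c["depth"]
    P=np.stack([(u-c["cx"])/c["fx"]*D,(v-c["cy"])/c["fy"]*D,D],-1)
    return R.from_quat(c["orientation"]).apply(P.reshape(-1,3)).reshape(384,512,3)+c["position"]
def masks(c):
    h=cv2.cvtColor(c["img"],cv2.COLOR_RGB2HSV);H,S,V=cv2.split(h)
    return dict(red=((H<8)|(H>172))&(S>150)&(V>80),yellow=(H>18)&(H<32)&(S>150)&(V>90),blue=(H>105)&(H<125)&(S>150)&(V>60))
E
python3 - <<'E'
from h import *
for n,boxes in dict(scene=dict(blue=(200,155,232,186),red=(235,180,280,225),yellow=(280,215,315,255)),side=dict(blue=(265,150,300,182),red=(235,180,275,212),yellow=(205,215,240,245))).items():
    c=camera(n);M=masks(c);P=cloud(c)
    for k,(a,b,e,f) in boxes.items():
        m=np.zeros((384,512),bool);m[b:f,a:e]=M[k][b:f,a:e]
        Q=P[m];Q=Q[(Q[:,2]>0.03)&(Q[:,2]<.09)]
        zt=dict(blue=.0665,red=.055,yellow=.0665)[k]
        T=Q[abs(Q[:,2]-zt)<.004]
        r=cv2.minAreaRect(T[:,:2].astype(np.float32)*1000)
        v,u=np.nonzero(m);print(n,k,len(Q),len(T),'med z',np.median(Q[:,2]).round(4),'mean',T.mean(0).round(4),'rect',np.round(r[0],1),np.round(r[1],1),round(r[2],1),'ray@z',plane(c,u.mean(),v.mean(),zt).round(4))
    cv2.imwrite(f"pics/{n}_z.png",cv2.resize(c["img"][130:280,150:350,::-1],None,fx=4,fy=4,interpolation=cv2.INTER_CUBIC))
E
```

```text
scene blue 207 97 med z 0.062 mean [ 0.5473 -0.1334  0.0655] rect [ 546.1 -132.2] [25.1 66.3] 84.6 ray@z [ 0.5535 -0.1245  0.0665]
scene red 244 230 med z 0.054 mean [0.5622 0.0186 0.0542] rect [560.8  18.6] [47.9 56.8] 86.1 ray@z [0.5627 0.0183 0.055 ]
scene yellow 230 149 med z 0.0641 mean [0.5795 0.1763 0.0656] rect [576.3 175.4] [24.5 66.7] 84.1 ray@z [0.5836 0.181  0.0665]
side blue 57 56 med z 0.0659 mean [ 0.5425 -0.1337  0.0661] rect [ 543.6 -133.2] [20.4 61.3] 86.4 ray@z [ 0.5425 -0.1331  0.0665]
side red 141 140 med z 0.0554 mean [0.5587 0.015  0.0553] rect [560.   14.8] [36.9 52. ] 84.1 ray@z [0.5586 0.0148 0.055 ]
side yellow 236 124 med z 0.0633 mean [0.5746 0.1775 0.066 ] rect [576.3 176.5] [23.5 62.3] 84.5 ray@z [0.5706 0.1865 0.0665]
```

View pics/scene_z.png

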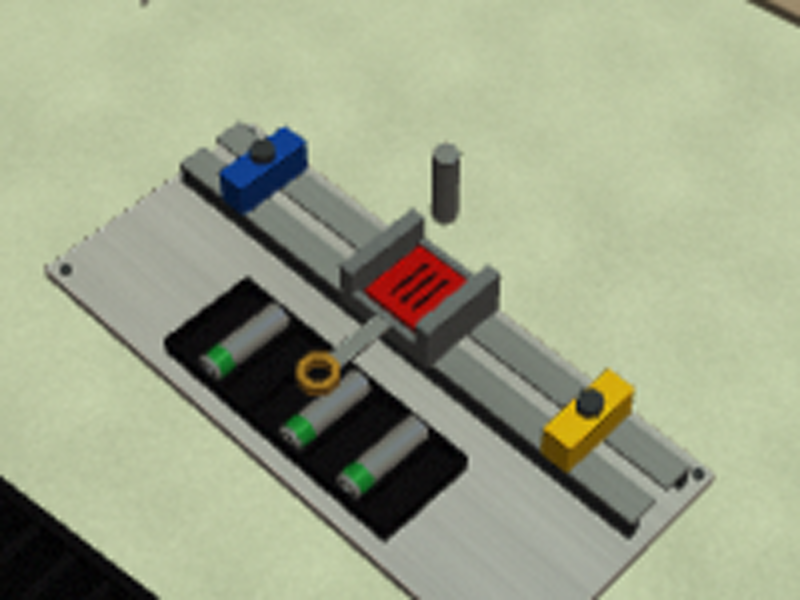

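View pics/side_z.png

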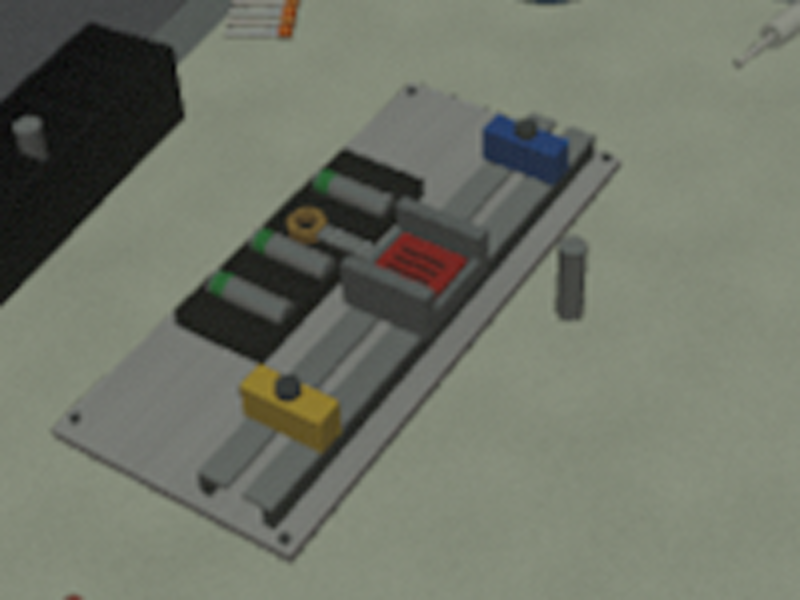

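Blue stop is at about (0.545, -0.133), yellow at (0.576, 0.176) and the pad at (0.5605, 0.017). That tilts the rail 5.8° from world y, and the slide has about 97 mm to travel toward -y. I turn the tool so its +y points along the push, and shut the gripper.

```bash
python3 -m inch '[[0,0,0,0,0,0.086],[0,0,0,0,0,0.086],[0,0,0,0,0,0.086],[0,-0.6,0,0,0,0],[0.4,-1,0,0,0,0]]' -1 20; python3 -c "
from h import *
s=read_state();print(R.from_quat(s['eef_rot']).as_matrix().round(3))"
```

```text
time: 0.88
ee_pos: [0.2871, -0.5037, 0.2222]
eef_rot: [0.999, -0.052, -0.0, 0.0]
ft_force: [0.3, 0.1, 0.2]
width: 0.0455
[[ 0.995 -0.104 -0.001]
 [-0.104 -0.995 -0.   ]
 [-0.001  0.    -1.   ]]
```

```bash
python3 -m inch '[[0.4,-1,0,0,0,0],[0.4,-1,0,0,0,0],[0.4,-1,0,0,0,0],[0.4,-1,0,0,0,0],[0.4,-1,0,0,0,0]]'; python3 -m inch '[[0.4,-1,0.2,0,0,0],[0.4,-1,0.3,0,0,0],[0.4,-1,0.3,0,0,0],[0.4,-1,0.3,0,0,0],[0.4,-1,0.3,0,0,0]]'; python3 -m inch '[[0.4,-1,0,0,0,0],[0.4,-1,0,0,0,0],[0.4,-0.8,0,0,0,0],[0,0,0,0,0,0],[0,0,0,0,0,0]]'; python3 - <<'E'
from h import *
s=read_state();print(s['ee_pos'],s['width'],s['ft_force'])
T=R.from_quat(s['eef_rot']).as_matrix()
c=camera("wrist");cv2.imwrite("pics/w1.png",c["img"][:,:,::-1])
X=c["tool_from_camera"];v,u=np.mgrid[:384,:512];D=c["depth"]
P=np.stack([(u-c["cx"])/c["fx"]*D,(v-c["cy"])/c["fy"]*D,D],-1).reshape(-1,3)@X[:3,:3].T+X[:3,3]
W=(P@T.T+s['ee_pos']).reshape(384,512,3);M=masks(c)
for k in M:
    Q=W[M[k]&(D>0)&(W[...,2]>.04)&(W[...,2]<.08)&(abs(W[...,0]-.56)<.06)]
    if len(Q)>30: print(k,len(Q),Q.mean(0).round(4),np.median(Q[:,2]),cv2.minAreaRect(Q[:,:2].astype(np.float32)*1000))
E
```

```text
time: 1.5
ee_pos: [0.3886, -0.3112, 0.2226]
eef_rot: [0.999, -0.05, 0.0, 0.0]
ft_force: [0.6, -0.1, 0.5]
width: 0.0014
time: 2.12
ee_pos: [0.4883, -0.1203, 0.1663]
eef_rot: [0.999, -0.05, 0.0, 0.0]
ft_force: [0.2, -0.4, -0.3]
width: 0.0004
time: 2.75
ee_pos: [0.5465, -0.0156, 0.1663]
eef_rot: [0.999, -0.05, -0.0, 0.0]
ft_force: [-0.4, -0.5, -0.3]
width: 0.0006
[ 0.54652013 -0.01559383  0.16634062] 0.0005547715383398105 [-0.41618244 -0.47043182 -0.30963777]
red 2231 [0.5643 0.0199 0.0567] 0.05684069982056915 ((562.4990234375, 21.70083999633789), (56.199466705322266, 55.91645812988281), 84.13842010498047)
yellow 106 [0.5859 0.1623 0.0678] 0.06785423829768318 ((581.6485595703125, 161.57177734375), (65.78565979003906, 18.854684829711914), 11.320426940917969)
blue 1028 [ 0.5497 -0.1371  0.0682] 0.06827729055291622 ((547.4227294921875, -137.86692810058594), (22.46877098083496, 64.42408752441406), 84.17630767822266)
```

View pics/w1.png

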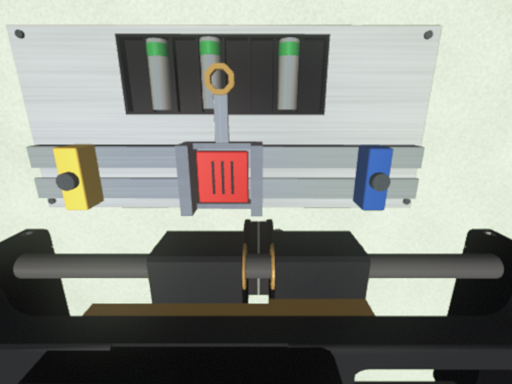

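The wrist view shows the pad at (222,177) between the cheeks at (186,178) and (256,178), with the blue stop at (375,178) and the shut fingers near (259,260). It puts the pad 2–3 mm from the fixed-camera estimate, at about (0.562, 0.019). I move over the pad, 8 mm toward the blue side, down to 85 mm.

```bash
python3 -m inch '[[0.3,-0.7,0.5,0,0,0],[0,0,1,0,0,0],[0,0,0.5,0,0,0],[0,0,0,0,0,0],[0,0,0,0,0,0]]'; python3 - <<'E'
from h import *
s=read_state();print(s['ee_pos'],s['ft_force'])
for n in ("scene","side"):
    c=camera(n);cv2.imwrite(f"pics/{n}_2.png",cv2.resize(c["img"][130:280,170:340,::-1],None,fx=4,fy=4,interpolation=cv2.INTER_CUBIC))
c=camera("wrist");cv2.imwrite("pics/w2.png",c["img"][:,:,::-1])
E
```

```text
time: 3.42
ee_pos: [0.5621, 0.011, 0.0877]
eef_rot: [0.999, -0.051, 0.001, 0.0]
ft_force: [-0.3, -0.3, -0.4]
width: 0.0007
[0.56207258 0.01099532 0.08769756] [-0.30724499 -0.28002766 -0.41494624]
```

View pics/scene_2.png

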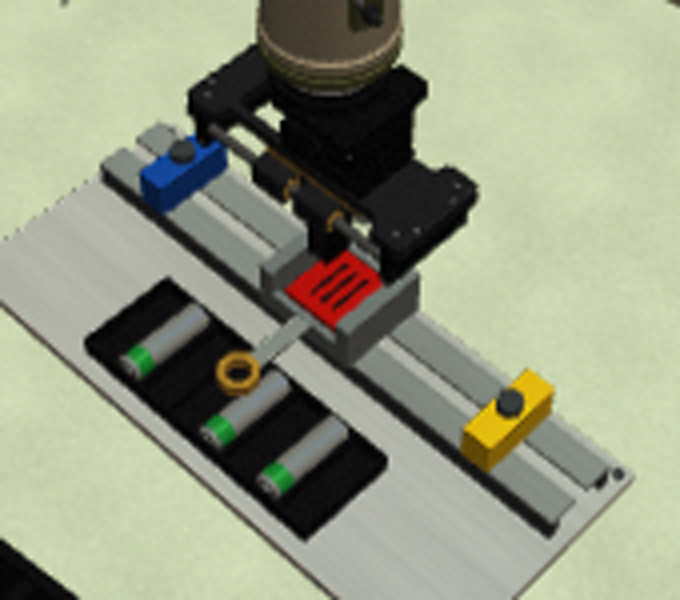

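View pics/w2.png

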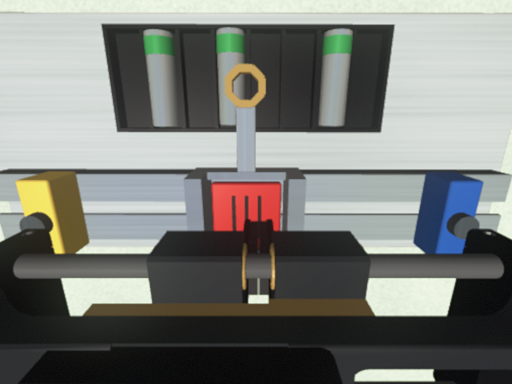

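The shut fingers (column 259) are over the pad, between the pad centre (246) and the blue-side cheek's inner face (282). I lower them, watching the force.

```bash
python3 -m inch '[[0,-0.05,0.3,0,0,0],[0,0,0.35,0,0,0],[0,0,0,0,0,0]]';  python3 -m inch '[[0,0,0.1,0,0,0],[0,0,0.1,0,0,0],[0,0,0,0,0,0]]'
```

```text
time: 3.95
ee_pos: [0.5606, 0.0137, 0.0588]
eef_rot: [0.999, -0.05, -0.001, 0.0]
ft_force: [-0.8, -0.6, 0.7]
width: 0.0005
time: 4.32
ee_pos: [0.5621, 0.0137, 0.0532]
eef_rot: [0.999, -0.05, 0.0, 0.0]
ft_force: [-3.7, 0.8, 8.5]
width: 0.0006
```

```bash
python3 -m inch '[[0,0,0.05,0,0,0],[0,0,0.05,0,0,0],[0,0,0,0,0,0]]';  python3 -m inch '[[0,0,0.05,0,0,0],[0,0,0,0,0,0],[0,0,0,0,0,0]]'
```

```text
time: 4.7
ee_pos: [0.5621, 0.0137, 0.0494]
eef_rot: [0.999, -0.05, 0.0, 0.0]
ft_force: [-3.8, 0.1, 9.5]
width: 0.0003
time: 5.08
ee_pos: [0.5621, 0.0138, 0.0476]
eef_rot: [0.999, -0.05, 0.0, 0.0]
ft_force: [-4.1, -0.6, 10.1]
width: 0.0001
```

The pad is about 6–7 mm down at 10 N. Now I push along the rail.

```bash
python3 -m inch '[[0,0.1,0,0,0,0],[0,0.15,0,0,0,0],[0,0.2,0,0,0,0],[0,0.2,0,0,0,0],[0,0,0,0,0,0]]';  python3 - <<'E'
from h import *
s=read_state();print(s['ee_pos'],s['ft_force'])
c=camera("wrist");cv2.imwrite("pics/w3.png",c["img"][:,:,::-1])
E
```

```text
time: 5.7
ee_pos: [0.5594, -0.0129, 0.0475]
eef_rot: [0.999, -0.051, 0.0, 0.0]
ft_force: [-3.5, 0.7, 10.0]
width: 0.0006
[ 0.55936453 -0.0128772   0.04750292] [-3.52562627  0.74879891 10.04809192]
```

View pics/w3.png

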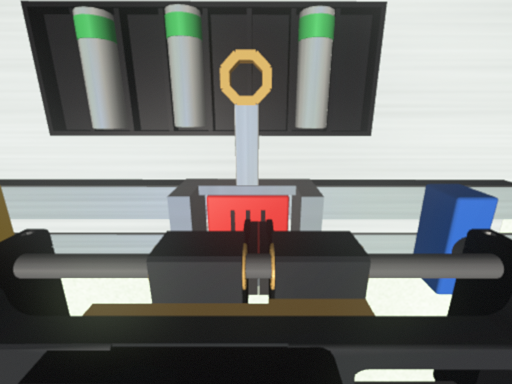

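The slide moves with the fingertips: the pad centre is still at column 248 and the slide has gone 27 mm. About 70 mm remains.

```bash
python3 -m inch '[[0,0.2,0,0,0,0],[0,0.2,0,0,0,0],[0,0.2,0,0,0,0],[0,0.2,0,0,0,0],[0,0,0,0,0,0]]'; python3 -m inch '[[0,0.2,0,0,0,0],[0,0.2,0,0,0,0],[0,0.2,0,0,0,0],[0,0.1,0,0,0,0],[0,0,0,0,0,0]]'; python3 - <<'E'
from h import *
c=camera("wrist");cv2.imwrite("pics/w4.png",c["img"][:,:,::-1])
E
```

```text
time: 6.38
ee_pos: [0.5561, -0.0448, 0.0475]
eef_rot: [0.999, -0.051, 0.0, 0.0]
ft_force: [-4.9, -0.5, 10.0]
width: 0.0001
time: 7.0
ee_pos: [0.5533, -0.0724, 0.0475]
eef_rot: [0.999, -0.051, 0.0, 0.0]
ft_force: [-4.6, -1.0, 9.9]
width: 0.0008
```

View pics/w4.png

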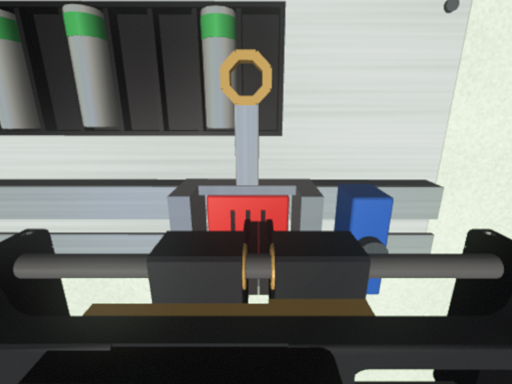

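The slide's end (column 322) is about 10 mm short of the blue stop (336). I keep going in small steps until the force shows the stop.

```bash
python3 -m inch '[[0,0.1,0,0,0,0],[0,0.1,0,0,0,0],[0,0,0,0,0,0]]'; python3 -m inch '[[0,0.1,0,0,0,0],[0,0,0,0,0,0],[0,0,0,0,0,0]]';python3 - <<'E'
from h import *
c=camera("wrist");cv2.imwrite("pics/w5.png",c["img"][:,:,::-1])
E
```

```text
time: 7.42
ee_pos: [0.5524, -0.0802, 0.0475]
eef_rot: [0.999, -0.051, 0.0, 0.0]
ft_force: [-5.3, -0.1, 11.0]
width: 0.0004
time: 7.8
ee_pos: [0.5521, -0.084, 0.0475]
eef_rot: [0.999, -0.05, 0.0, 0.0]
ft_force: [-3.5, -0.3, 9.5]
width: 0.0004
```

View pics/w5.png

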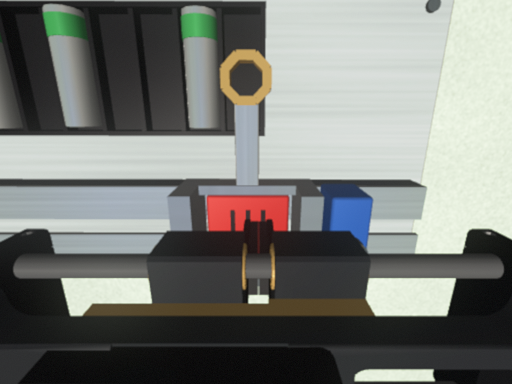

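```bash
python3 -m inch '[[0,0.05,0,0,0,0],[0,0,0,0,0,0]]'; python3 -m inch '[[0,0.05,0,0,0,0],[0,0,0,0,0,0]]';python3 -m inch '[[0,0.05,0,0,0,0],[0,0,0,0,0,0]]'
```

```text
time: 8.1
ee_pos: [0.5519, -0.0859, 0.0475]
eef_rot: [0.999, -0.05, 0.0, 0.0]
ft_force: [-5.0, -0.2, 10.0]
width: 0.0005
time: 8.35
ee_pos: [0.5517, -0.0879, 0.0475]
eef_rot: [0.999, -0.05, 0.0, 0.0]
ft_force: [-4.5, 0.3, 10.9]
width: 0.0003
time: 8.6
ee_pos: [0.5515, -0.0899, 0.0475]
eef_rot: [0.999, -0.05, 0.0, 0.0]
ft_force: [-4.7, 0.4, 9.5]
width: 0.0006
```

```bash
python3 - <<'E'
from h import *
c=camera("wrist");cv2.imwrite("pics/w6.png",c["img"][:,:,::-1])
for n in ("scene","side"):
    c=camera(n);cv2.imwrite(f"pics/{n}_6.png",cv2.resize(c["img"][130:230,180:320,::-1],None,fx=5,fy=5,interpolation=cv2.INTER_CUBIC))
E
```

```text
(no output)
```

View pics/w6.png

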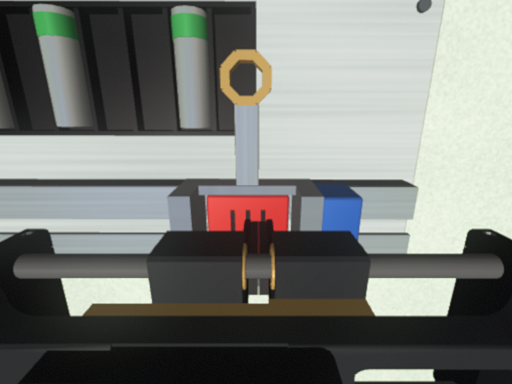

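View pics/scene_6.png

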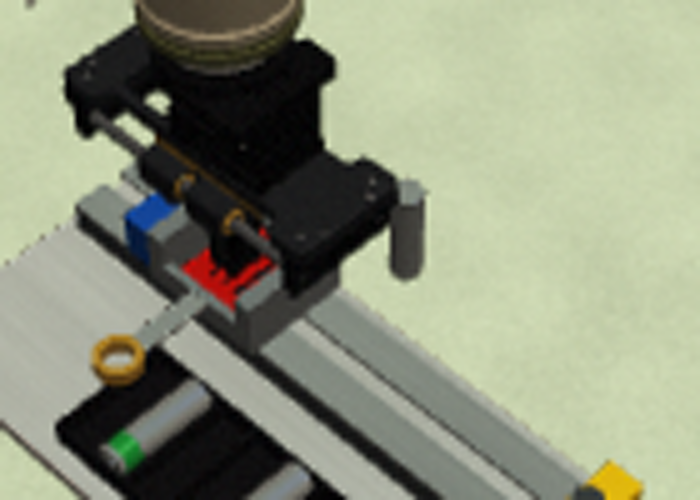

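View pics/side_6.png

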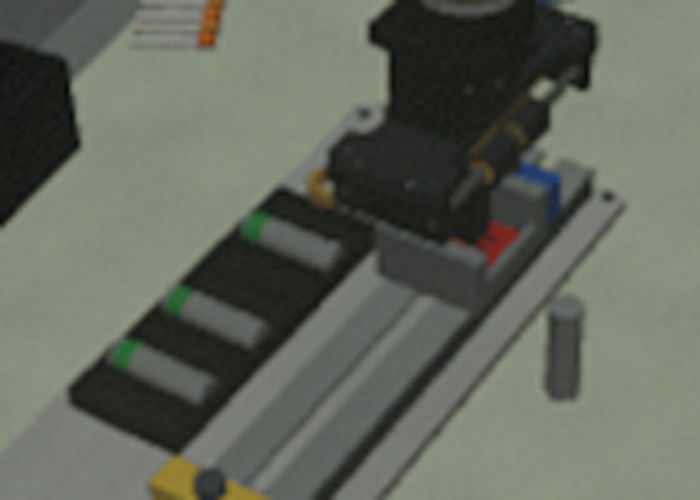

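The slide is still carried without slip, and the cheek now hides the gap to the stop. I keep creeping forward.

```bash
for i in 1; do python3 -m inch '[[0,0.05,0,0,0,0],[0,0,0,0,0,0]]'; done; python3 -m inch '[[0,0.05,0,0,0,0],[0,0,0,0,0,0]]'; python3 -m inch '[[0,0.05,0,0,0,0],[0,0,0,0,0,0]]'
```

```text
time: 9.0
ee_pos: [0.5515, -0.0912, 0.0475]
eef_rot: [0.999, -0.05, 0.0, -0.0]
ft_force: [-4.1, 2.4, 9.8]
width: 0.0006
time: 9.25
ee_pos: [0.5518, -0.0921, 0.0477]
eef_rot: [0.999, -0.05, 0.001, -0.001]
ft_force: [-2.4, 4.4, 10.2]
width: 0.0006
time: 9.5
ee_pos: [0.5521, -0.094, 0.0479]
eef_rot: [0.999, -0.05, 0.001, -0.001]
ft_force: [-0.5, 5.6, 9.4]
width: 0.0005
```

```bash
python3 - <<'E'
from h import *
c=camera("wrist");cv2.imwrite("pics/w7.png",c["img"][:,:,::-1])
E
```

```text
(no output)
```

View pics/w7.png

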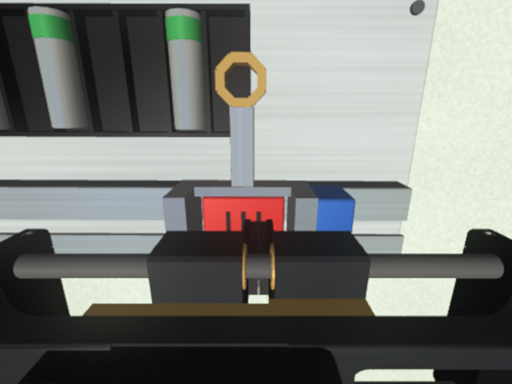

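```bash
python3 -m inch '[[0,0.05,0,0,0,0],[0,0,0,0,0,0]]'; python3 -m inch '[[0,0.05,0,0,0,0],[0,0,0,0,0,0]]'
python3 -m inch '[[0,0.05,0,0,0,0],[0,0,0,0,0,0]]'; python3 - <<'E'
from h import *
c=camera("wrist");cv2.imwrite("pics/w8.png",c["img"][:,:,::-1])
E
```

```text
time: 9.8
ee_pos: [0.5522, -0.096, 0.0481]
eef_rot: [0.999, -0.05, 0.002, -0.001]
ft_force: [-0.3, 5.5, 9.6]
width: 0.0007
time: 10.05
ee_pos: [0.5522, -0.098, 0.0482]
eef_rot: [0.999, -0.05, 0.002, -0.001]
ft_force: [-0.1, 5.2, 10.6]
width: 0.0002
time: 10.3
ee_pos: [0.552, -0.1, 0.0482]
eef_rot: [0.999, -0.05, 0.002, -0.001]
ft_force: [-0.7, 6.2, 9.7]
width: 0.0002
```

View pics/w8.png

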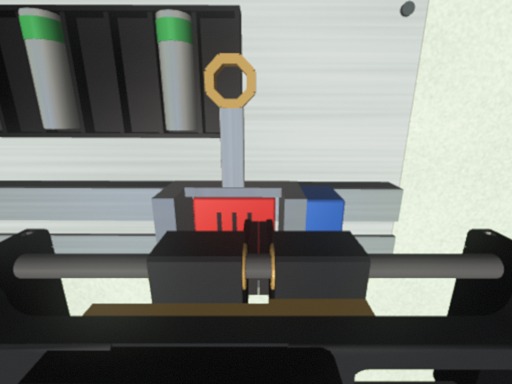

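The tip now slips over the pad at a steady 5–6 N while the slide stays put, so it is against the stop. I lift straight up to let go.

```bash
python3 -m inch '[[0,0,-0.1,0,0,0],[0,0,-0.2,0,0,0],[0,0,-0.3,0,0,0],[0,0,-0.5,0,0,0],[0,0,-0.8,0,0,0]]'; python3 -m inch '[[0,0,-1,0,0,0],[-1,0,-1,0,0,0],[-1,0,-0.5,0,0,0],[-1,0,0,0,0,0],[-1,0,0,0,0,0]]';python3 -m inch '[[-0.5,0,0,0,0,0],[0,0,0,0,0,0],[0,0,0,0,0,0]]'; python3 - <<'E'
from h import *
s=read_state();print(s['ee_pos'],s['ft_force'])
T=R.from_quat(s['eef_rot']).as_matrix()
c=camera("wrist");cv2.imwrite("pics/w9.png",c["img"][:,:,::-1])
X=c["tool_from_camera"];v,u=np.mgrid[:384,:512];D=c["depth"]
P=np.stack([(u-c["cx"])/c["fx"]*D,(v-c["cy"])/c["fy"]*D,D],-1).reshape(-1,3)@X[:3,:3].T+X[:3,3]
W=(P@T.T+s['ee_pos']).reshape(384,512,3);M=masks(c)
for k in M:
    Q=W[M[k]&(D>0)&(W[...,2]>.04)&(W[...,2]<.08)&(abs(W[...,0]-.56)<.06)]
    if len(Q)>30: print(k,len(Q),np.median(Q,0).round(4),cv2.minAreaRect(Q[:,:2].astype(np.float32)*1000))
for n in ("scene","side"):
    c=camera(n);cv2.imwrite(f"pics/{n}_9.png",cv2.resize(c["img"][130:230,180:320,::-1],None,fx=5,fy=5,interpolation=cv2.INTER_CUBIC))
    W=cloud(c);M=masks(c)
    for k in ("red","blue"):
        Q=W[M[k]&(W[...,2]>.04)&(W[...,2]<.08)&(abs(W[...,0]-.55)<.06)&(abs(W[...,1]+.1)<.08)]
        if k=="blue":Q=Q[Q[:,2]>.0635]
        print(n,k,len(Q),np.median(Q,0).round(4),cv2.minAreaRect(Q[:,:2].astype(np.float32)*1000))
E
```

```text
time: 10.98
ee_pos: [0.5492, -0.102, 0.1227]
eef_rot: [0.999, -0.05, -0.001, -0.0]
ft_force: [-0.1, -1.1, -0.3]
width: 0.0001
time: 11.6
ee_pos: [0.3896, -0.0857, 0.223]
eef_rot: [0.999, -0.051, 0.0, 0.0]
ft_force: [-0.9, -0.4, 0.3]
width: 0.0002
time: 11.98
ee_pos: [0.3717, -0.0837, 0.2229]
eef_rot: [0.999, -0.05, 0.0, 0.0]
ft_force: [0.1, -0.0, 1.0]
width: 0.0001
[ 0.3716582  -0.08373289  0.22285213] [ 5.48511220e-02 -8.32908379e-04  1.02649643e+00]
red 1934 [ 0.5456 -0.084   0.0567] ((545.9842529296875, -84.048828125), (52.08425521850586, 42.536739349365234), 84.17633819580078)
yellow 442 [0.559  0.1658 0.0677] ((564.1180419921875, 163.7496795654297), (17.811216354370117, 47.142051696777344), 62.47880554199219)
blue 595 [ 0.5286 -0.1362  0.0682] ((535.9086303710938, -137.87567138671875), (21.359285354614258, 43.12939453125), 83.67098236083984)
scene red 211 [ 0.5521 -0.0874  0.0537] ((550.5222778320312, -89.45034790039062), (48.09941864013672, 59.739864349365234), 88.46190643310547)
scene blue 47 [ 0.5587 -0.1372  0.0659] ((546.8562622070312, -137.28768920898438), (16.23398208618164, 62.67605209350586), 81.46886444091797)
side red 115 [ 0.5477 -0.0893  0.0553] ((548.8863525390625, -89.08657836914062), (35.19548797607422, 51.11235427856445), 84.03449249267578)
side blue 17 [ 0.5337 -0.139   0.0673] ((544.7686157226562, -139.09490966796875), (8.187686920166016, 57.79651641845703), 84.8684310913086)
```

View pics/scene_9.png

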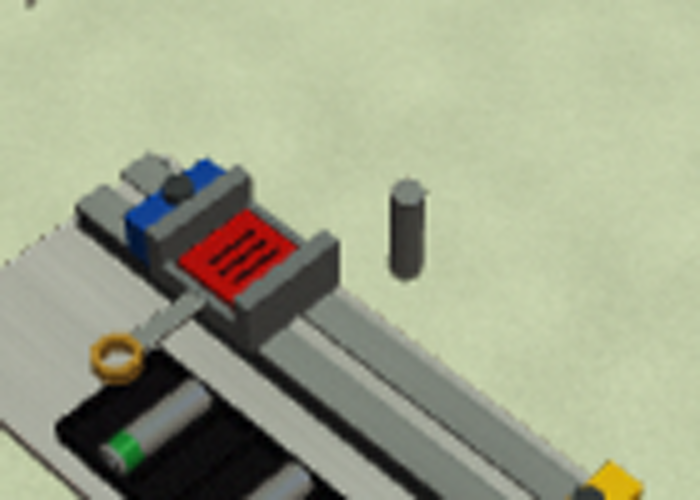

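View pics/side_9.png

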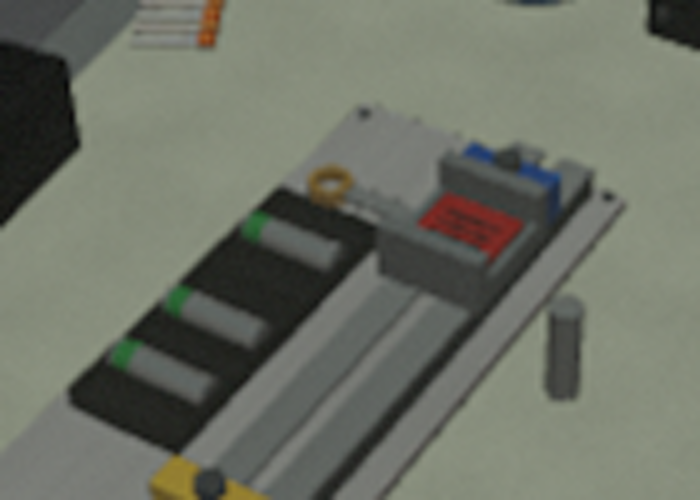

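View pics/w9.png

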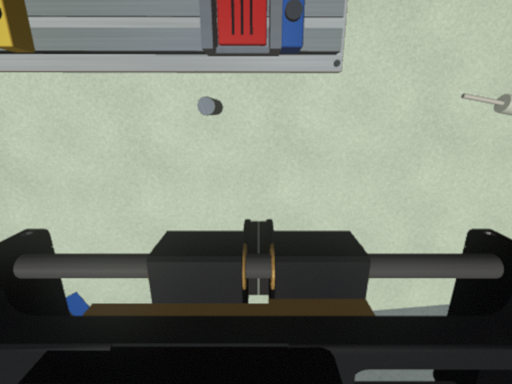

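All views show the cheek against the blue stop. In the wrist view the pad-to-stop distance is about 54 mm, the pad is back at its original height, the standing cell is upright and nothing touches the arm. I hand the job in.

```bash
python3 -c "
from bench import *
print(read_state()['time'],abs(read_state()['joint_vel']).max());print(close_job())"
```

```text
12.125 0.00489070219066931
the job is handed in; nothing more can be done
None
```

I pressed the red pad about 6–7 mm down with shut fingertips (about 10 N) and pushed the slide about 104 mm along the rail to the blue stop. Then I lifted straight off and handed the job in at 12.1 s of the 35 s allowed.

**Last checks:**
- **At the stop:** the push force levelled off at 5–6 N with the slide no longer moving. The wrist camera then put the pad about 54 mm from the blue stop, which is the resting distance.
- **Pad up:** it read 56.7 mm in the wrist view, within 0.2 mm of its height before I pressed it, so it has sprung back.
- **Surroundings:** the arm is clear, and the cells showed no movement in the last pictures. I did not measure the other loose things again, but the arm never went near them while low.

**Disagreements:**
- My first fixed-camera estimate gave about 97 mm of travel, while the stop was met after about 104 mm. Wrist and fixed views disagreed by up to about 5 mm on the stop and pad positions.
- The fixed views at the end put the pad 48–50 mm from the stop. In those views the cheek hides part of the stop, so I relied on the contact force and the wrist view.
- The fingertips carried the slide mostly by friction on the pad, not by bearing on the cheek.

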